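# Nest two reducing sleeves, then hold the blind small one bore up over them

### The arm

A 7-joint arm with a two-finger parallel gripper is mounted at the origin on a cart in front of the work surface, level with it; the furniture and walls round the work are solid. World frame = base frame: x ahead of the robot, y to its left, z up, the work surface at z = 0. Lengths are in m, angles in rad, forces in N, time in s.
With the tool pointing down it reaches from about 0.425 to 0.825 m from the base axis. Payload 3.6 kg.
Tool frame: the origin (TCP) lies on the centre line of the jaws, within the pads' length; the fingertips stand bot.finger_overhang ahead of it and the grasp point (between the pads) lies 3 mm ahead of it (bot.finger_overhang is the distance from the TCP to the fingertips, in m); z points along the fingers, y is the line along which they close (so a half turn about z gives the same grasp; the last joint's range is limited). The gripper opens to 93 mm and grips with 3 to 60 N. Pads are 15 mm wide; open, the fingers measure 128 mm over their backs; the gripper's body (75 mm by 188 mm) begins 65 mm behind the grasp point.
Start: joints at [1.315, 0.615, -0.013, 1.423, 0.008, 1.103, -0.04], TCP at [0.148, -0.633, 0.241] pointing down, gripper open.
Joint ranges: [-3.12, 3.12], [-0.3, 2.06], [-1.34, 1.32], [0.26, 2.42], [-1.36, 4.5], [0.01, 1.98], [-2.84, 2.84]. Speed limits (rad/s): [2.79, 2.79, 3.14, 3.14, 3.14, 3.14, 3.14].

### API

Orientations are given as a unit quaternion [w, x, y, z].
In Python, from station import bot, cams gives the robot as it stands. The module is installed in compiled form; this text tells all that it offers.
- The arm moves only by the tool carry_out, never from a script. Its arguments are lists of equal length, an entry for each row: "travel": the shift along the tool's x, y, z in mm, a list of three; "dr": the turn, a rotation vector about the tool's x, y, z in degrees, a list of three. A call has 1 to 20 rows; each row is the pose to reach, as a shift and turn from the pose commanded when the call began, along the tool's axes at that moment; what a row does not reach only later rows make up. A row lasts 1/12 s, in which the tool goes at most 41.7 mm and 7.16 degrees, less where a joint would pass 70% of its speed; a pose out of reach is approached as far as the arm can. A call with a gripper value outside its range is refused whole. "hand" is the finger opening in mm, from 0 to 93, set as the call begins (left out, the last holds). The fingers move at their own pace and stop on an object; the grip force is fixed at half the most. Time passes only in rows, so rows that repeat a pose let the fingers close. It gives the time, the measured TCP pose, the force, the opening and the grip force at its end, in the units of the state.
- bot.sense(): the state, without advancing time (a new reading comes with each control period).
- cams.read_camera(name): name is "side" or "top"; returns (picture, depth): 420x560x3 uint8, blue, green, red; 420x560 float32, m along the optical axis (not along the pixel's ray), 0 where there is no reading.
- cams.camera_info(name): a dict with "intrinsics" (3x3 intrinsics, pixels), "k1" (the pictures are not rectified: a ray, as slopes to the right and down, at radius r is drawn at 1 + k1 r^2 times it, then the intrinsics apply), "T" (4x4, takes a point from camera to world coordinates). Camera axes: x right, y down, z forward; pixel columns grow to the right and rows downward; lengths in m; the calibration is good to about 2 mm. A picture is of the moment at which its call begins. camera_info takes no time and is no camera call.
- bot.finish_job(): hands the job in; it is judged then, once.
The state is a dict: "time": time; "q": joint angles; "joint_vel": joint speeds; "joint_torque": joint torques, N m; "ee_pos": TCP position; "tool_rot": TCP orientation; "ft_force": force on the tool from outside, world axes, zero at the start; "moment": the same for the moment, N m; "width": finger opening in m; "gripper_force": force on a finger pad.
Only numpy, scipy, OpenCV 4.12 (cv2) and the standard library are available. Lean on these libraries where they do the work, as an engineer would, in place of code of your own. Each camera call takes 0.05 s, during which the arm holds its last target. There are 200 camera calls.

### The job

Make up the centrifuge's reducing set: first seat the medium aluminium sleeve fully home in the large one, with both standing mouth up on the bench, and let go of it. Then take the small sleeve that lies on its side - its two ends look alike from outside and only one of them has the blind bore - find the bored end, turn that end up, and finish while still holding the sleeve: upright and still, bore up, in line with the nest and a few centimetres clear above it, so that I can check the bore before it goes in. Leave the other things on the bench where they are.

Things in the scene. Friction and masses are not known exactly. Their poses are not given: they have to be found in the camera images.
- large_sleeve: Largest of three plain turned aluminium reducing sleeves, a round cup 64 mm outside diameter, 58 mm tall, 260 g (about), loose, standing mouth up on the bench. Bore 53 mm diameter, open at the top, 52 mm deep, over a closed floor 6 mm thick. Origin: centre of the underside; z points up out of the mouth.
- medium_sleeve: Medium aluminium sleeve, same shape: 50 mm outside diameter, 70 mm tall, about 160 g, loose, mouth up on the bench. Bore 39 mm, 64 mm deep, floor 6 mm. Origin: centre of the underside; z up out of the mouth. Home in the large sleeve (1.5 mm play all round) its underside is 6 mm above the large one's and it stands 18 mm proud of its rim: nest top 76 mm above the bench.
- small_sleeve: Small aluminium sleeve, 36 mm outside diameter, 60 mm long, about 90 g, loose, lying on its side (axis level, 18 mm up, any heading; it does not roll by itself). Bore 28 mm, 54 mm deep, from one end only; the other end is closed. Both ends look alike outside. Origin: on the axis, 30 mm from either end; x runs along the axis out of the open (bored) end: bore up is x up.
- small_mouth (a point): Centre of the small sleeve's open (bored) end, on its axis; same axes as the small sleeve. The walls are 4 mm thick and the floor 6 mm. Pinched lightly (3 N) across the last 5 mm of this end and raised, the sleeve swivels between the fingers under its own weight until the other end hangs down.
- beaker: Clear 100 ml beaker, 52 mm diameter, 70 mm tall, a bystander standing among the sleeves. Origin: centre of its underside. Leave it alone.
- timer: White lab timer, 62 x 62 x 19 mm, lying behind the sleeves, in front of the computer screen, whose lower edge leans over the bench there (keep tall parts of the arm clear of it). Origin: centre of its underside. Leave it alone.
- tube: 15 ml centrifuge tube with screw cap, 20 mm diameter at the cap, 120 mm long, lying on the bench behind the sleeves. Origin: its pointed end. Leave it alone.
- tweezers: Steel tweezers, 120 x 13 x 9 mm, lying on the bench behind the sleeves. Origin: centre of the underside. Leave them alone.

How it is judged:
On the way, in this order (a step that is already met when the one before it is completed fails the run):
1. The medium sleeve stands fully home in the large one and is let go (horizontal distance between medium_sleeve and large_sleeve below 0.005 m and z of medium_sleeve in the frame of large_sleeve between 0.003 and 0.009 m and angle between each of large_sleeve, medium_sleeve's own z axis and vertical below 0.1 rad and height (world z) of large_sleeve below 0.006 m and contact force between the fingers and medium_sleeve below 0.1 N), for 0.2 s.
2. The small sleeve is up-ended, bore up (angle between small_sleeve's own x axis and vertical below 0.25 rad), for 0.2 s.
At the end, for the whole second after the job is handed in: Medium sleeve home in the upright large one (axes within 5 mm, 3 to 9 mm above its underside, tilt under 0.1 rad), untouched; small sleeve held still in the fingers, bore up within 0.2 rad, within 15 mm of the nest's axis, its centre 116 to 230 mm above the bench, touching neither (all of step 1 and angle between small_sleeve's own x axis and vertical below 0.2 rad and horizontal distance between small_sleeve and large_sleeve below 0.015 m and height (world z) of small_sleeve between 0.116 and 0.23 m and contact force between the fingers and small_sleeve above 1 N and contact force between small_sleeve and medium_sleeve below 0.05 N and contact force between small_sleeve and large_sleeve below 0.05 N and linear speed of small_sleeve below 0.02 m/s and angular speed of small_sleeve below 0.2 rad/s); the arm keeps its last pose, push and grip.
It fails at once if The beaker is pushed away (more than 30 mm) (distance of beaker from where it was at the start of the episode above 0.03 m).
It fails at once if The timer is pushed away (more than 30 mm) (distance of timer from where it was at the start of the episode above 0.03 m).
It fails at once if The tube is pushed away (more than 30 mm) (distance of tube from where it was at the start of the episode above 0.03 m).
It fails at once if The tweezers are pushed away (more than 30 mm) (distance of tweezers from where it was at the start of the episode above 0.03 m).
It fails at once if The beaker is knocked over (angle between beaker's own z axis and vertical above 0.5 rad).
It also fails if it takes over 72 s, if anything falls off the work surface, if the arm or the gripper's body presses on something with over 40 N, if the wrist force passes 120 N, or if a joint passes its speed limit or range.

## Working session

There is one attempt and no reset: what is moved stays moved. The work goes in short steps, Python scripts to look and compute and a tool call to move; the robot and the scene stay as the last step left them, time stands still between calls to the robot, and variables do not carry over. Pictures are saved under pics/ and viewed, at most 10 in all, crops included, and the job is handed in when it is done.

Besides the shell and the picture viewer there is one more tool, called after "Call:" by a JSON object that holds its "name" and its "arguments". carry_out: Moves the arm, as the interface text tells. Its arguments: {"type":"object","properties":{"travel":{"type":"array"},"dr":{"type":"array"},"hand":{"type":"number"}},"required":["travel","dr"]}

```bash
mkdir -p pics; cat > h.py <<'E'
import numpy as np, cv2
from station import bot, cams
from scipy.spatial.transform import Rotation as R
def cloud(name):
    p,d=cams.read_camera(name); i=cams.camera_info(name)
    K=np.array(i["intrinsics"]);T=np.array(i["T"]);k=i["k1"]
    v,u=np.mgrid[0:420,0:560].astype(float)
    x=(u-K[0,2])/K[0,0];y=(v-K[1,2])/K[1,1]
    a,b=x.copy(),y.copy()
    for _ in range(10):
        s=1+k*(a*a+b*b);a=x/s;b=y/s
    P=np.stack([a*d,b*d,d],-1)@T[:3,:3].T+T[:3,3]
    P[d==0]=np.nan
    return p,P
E
python3 - <<'E'
from h import *
s=bot.sense();print(s, bot.finger_overhang)
for n in("side","top"):
    p,P=cloud(n);cv2.imwrite(f"pics/{n}0.png",p);np.save(f"{n}0.npy",P);i=cams.camera_info(n);print(np.round(i["T"],3),i["intrinsics"],i["k1"])
E
```

```text
{'time': 0.0, 'q': array([ 1.31453238,  0.61590037, -0.01259942,  1.42486837,  0.00812919,
        1.1033884 , -0.04042618]), 'joint_vel': array([ 0.00193831, -0.00044635,  0.00244273, -0.0004832 , -0.00023722,
        0.00050393, -0.00153623]), 'joint_torque': array([-4.19622438e-04, -4.58948636e+01,  2.09212890e-01, -1.65745085e+01,
       -6.09508459e-02,  2.05288577e-02,  2.22978515e-04]), 'ee_pos': array([ 0.14786505, -0.63221672,  0.23950351]), 'tool_rot': array([-1.24402961e-03,  9.93405274e-01,  1.14648951e-01, -1.79378310e-04]), 'ft_force': array([ 0.33218811, -0.19613502, -0.29968211]), 'moment': array([-0.0231399 ,  0.04586227,  0.02262993]), 'gripper_force': 0.0, 'width': 0.09299727025399829} 0.022
[[-0.833 -0.231  0.502  0.111]
 [-0.553  0.344 -0.759  0.746]
 [ 0.003 -0.91  -0.414  0.423]
 [ 0.     0.     0.     1.   ]] [[380.90685203   0.         278.91548627]
 [  0.         380.90685203 210.21887573]
 [  0.           0.           1.        ]] 0.011251956164389672
[[ 0.014 -0.996  0.085  0.459]
 [-1.    -0.014  0.004  0.114]
 [-0.003 -0.085 -0.996  0.989]
 [ 0.     0.     0.     1.   ]] [[445.85924001   0.         287.18148183]
 [  0.         445.85924001 210.35312601]
 [  0.           0.           1.        ]] 0.04701586460771399
```

View pics/side0.png

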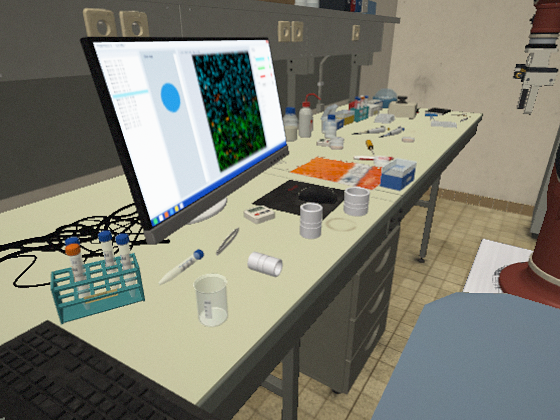

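View pics/top0.png

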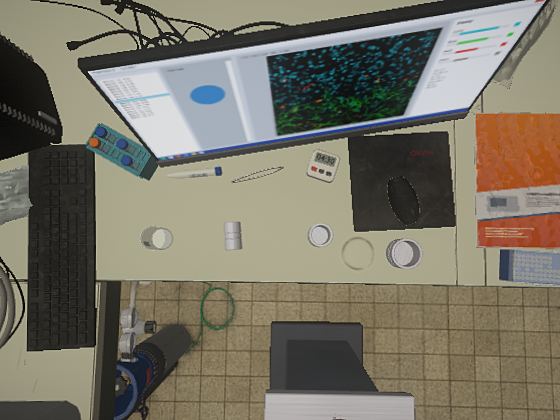

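The side view shows the beaker (212,300), the small sleeve (265,264), the medium (311,220) and the large (357,200). In the top view they are at (157,238), (233,236), (319,235) and (404,253).

```bash
python3 - <<'E'
from h import *
P=np.load("top0.npy");S=np.load("side0.npy")
for n,(u,v),r in(("large",(404,253),26),("med",(319,235),22),("small",(233,236),24),("beaker",(157,238),26)):
    Q=P[v-r:v+r,u-r:u+r].reshape(-1,3);
    for lo,hi in((.012,.2),):
        q=Q[(Q[:,2]>lo)&(Q[:,2]<hi)]
    z=np.percentile(q[:,2],95); t=q[q[:,2]>z-.006].astype(np.float32)
    if n=="small": t=q.astype(np.float32)
    c,rad=cv2.minEnclosingCircle(t[:,:2]); print(n,len(t),z,c,rad,t.min(0),t.max(0),cv2.minAreaRect(t[:,:2]))
for (u,v),r in(((208,298),30),((265,264),24),((311,220),24),((357,200),22)):
    Q=S[v-r:v+r,u-r:u+r].reshape(-1,3);q=Q[(Q[:,2]>.01)&(Q[:,2]<.2)];print(np.nanmin(q,0),np.nanmax(q,0))
a=cv2.imread("pics/side0.png")[235:295,225:305];b=cv2.imread("pics/top0.png")[206:266,193:273]
f=lambda x:cv2.resize(x,None,fx=5,fy=5,interpolation=cv2.INTER_CUBIC)
cv2.imwrite("pics/c.png",np.hstack([f(a),f(b)]))
E
```

```text
Traceback (most recent call last):
cv2.error: OpenCV(4.12.0) /io/opencv/modules/imgproc/src/shapedescr.cpp:201: error: (-215:Assertion failed) count >= 0 && (depth == CV_32F || depth == CV_32S) in function 'minEnclosingCircle'
```

```bash
python3 - <<'E'
from h import *
P=np.load("top0.npy");S=np.load("side0.npy")
for n,(u,v),r in(("large",(404,253),26),("med",(319,235),22),("small",(233,236),24),("beaker",(157,238),26)):
    Q=P[v-r:v+r,u-r:u+r].reshape(-1,3);
    q=Q[(Q[:,2]>.012)&(Q[:,2]<.2)]
    z=np.percentile(q[:,2],95); t=np.ascontiguousarray((q if n=="small" else q[q[:,2]>z-.006])[:,:2],dtype=np.float32)
    c,rad=cv2.minEnclosingCircle(t[:,None]); print(n,len(t),z,c,rad,t.min(0),t.max(0),cv2.minAreaRect(t[:,None]))
for (u,v),r in(((208,298),30),((265,264),24),((311,220),24),((357,200),22)):
    Q=S[v-r:v+r,u-r:u+r].reshape(-1,3);q=Q[(Q[:,2]>.01)&(Q[:,2]<.2)];print(np.nanmin(q,0),np.nanmax(q,0))
a=cv2.imread("pics/side0.png")[235:295,225:305];b=cv2.imread("pics/top0.png")[206:266,193:273]
f=lambda x:cv2.resize(x,None,fx=5,fy=5,interpolation=cv2.INTER_CUBIC)
cv2.imwrite("pics/c.png",np.hstack([f(a),f(b)]))
E
```

```text
large 245 0.05897315740496206 (0.4528663456439972, -0.1305760145187378) 0.03205108642578125 [ 0.42257905 -0.16122966] [ 0.48446816 -0.09924179] ((0.4534740149974823, -0.1303059160709381), (0.06203337386250496, 0.06169596314430237), 2.0032215118408203)
med 173 0.07235334904918904 (0.48871278762817383, 0.04742173105478287) 0.025085002183914185 [0.46501306 0.02432158] [0.5126204  0.07188819] ((0.4888416826725006, 0.048082321882247925), (0.04745960608124733, 0.04764885455369949), 0.7762874960899353)
small 456 0.03678700916009045 (0.48555079102516174, 0.23450958728790283) 0.033439237624406815 [0.45620853 0.2146352 ] [0.5148257  0.25482738] ((0.48537489771842957, 0.23481878638267517), (0.059715740382671356, 0.03626156225800514), 5.008520603179932)
beaker 135 0.07003726662648405 (0.477707177400589, 0.393694669008255) 0.02601763606071472 [0.45240903 0.36937428] [0.50362974 0.4191966 ] ((0.4779699444770813, 0.3943832814693451), (0.05126415193080902, 0.04954740032553673), 1.8644967079162598)
[0.45035143 0.32183886 0.01002073] [0.61687194 0.41704961 0.07188451]
[0.45283629 0.2158581  0.01016626] [0.51464297 0.25508127 0.03717134]
[ 0.46216393 -0.15024864  0.01002829] [0.61365785 0.07325375 0.0720132 ]
[ 0.41936607 -0.37917634  0.01002513] [ 0.59140165 -0.09779744  0.05997934]
```

View pics/c.png

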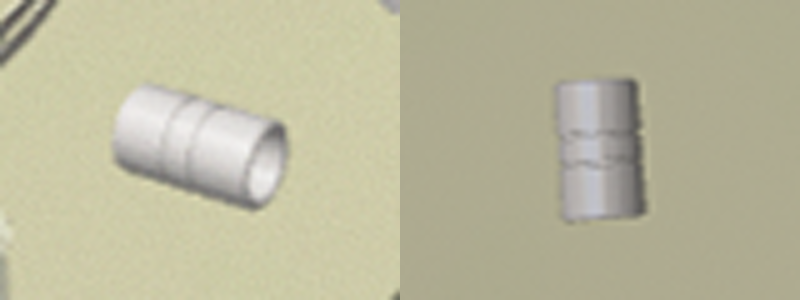

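The crop's side half shows a ring-like near (−x) end at about side pixel (278,268). I'll confirm with depth that it is really a bore.

```bash
python3 - <<'E'
from h import *
S=np.load("side0.npy")
q=S[240:290,240:290].reshape(-1,3);q=q[(q[:,2]>.008)&(q[:,2]<.05)]
# axis heading from top
P=np.load("top0.npy")[212:260,209:257].reshape(-1,3);P=P[(P[:,2]>.025)&(P[:,2]<.05)][:,:2]
c=P.mean(0);w,V=np.linalg.eigh(np.cov((P-c).T));a=V[:,1]*np.sign(V[0,1]);print("axis",c,a,np.degrees(np.arctan2(a[1],a[0])),(P-c)@a.__class__(a) if 0 else np.percentile((P-c)@a,[1,99]))
np.set_printoptions(linewidth=200)
for v in range(258,280,1):
    print(v,[ "%4d"%(1000*((S[v,u,:2]-c)@a)) if S[v,u,2]>.006 else "  . " for u in range(262,286)])
E
```

```text
axis [0.48531084 0.23407055] [0.99503646 0.09951106] 5.711015779118503 [-0.02909417  0.02906924]
258 ['   0', '  -1', '  -2', '  -5', '  -6', '  -8', ' -11', ' -12', ' -14', ' -15', ' -17', ' -19', ' -20', ' -22', ' -23', '  . ', '  . ', '  . ', '  . ', '  . ', '  . ', '  . ', '  . ', '  . ']
259 ['   0', '  -1', '  -4', '  -7', '  -8', '  -9', ' -12', ' -13', ' -15', ' -17', ' -18', ' -20', ' -22', ' -24', ' -26', ' -27', ' -29', ' -29', ' -29', '  . ', '  . ', '  . ', '  . ', '  . ']
260 ['  -1', '  -3', '  -5', '  -7', ' -10', ' -10', ' -13', ' -15', ' -17', ' -19', ' -21', ' -22', ' -24', ' -25', ' -28', ' -29', ' -30', ' -30', ' -30', '  . ', '  . ', '  . ', '  . ', '  . ']
261 ['  -2', '  -4', '  -6', '  -8', ' -11', ' -13', ' -14', ' -15', ' -17', ' -20', ' -21', ' -23', ' -25', ' -27', ' -29', ' -30', ' -30', ' -27', ' -30', ' -30', '  . ', '  . ', '  . ', '  . ']
262 ['  -3', '  -5', '  -6', '  -9', ' -11', ' -13', ' -15', ' -17', ' -19', ' -21', ' -23', ' -25', ' -26', ' -28', ' -29', ' -31', ' -24', ' -26', ' -30', ' -30', '  . ', '  . ', '  . ', '  . ']
263 ['  -4', '  -5
[... 2630 characters left out ...]
-25', ' -27', ' -29', ' -30', '  . ', '  . ', '  . ', '  . ', '  . ', '  . ', '  . ', '  . ', '  . ', '  . ']
277 ['  . ', '  . ', '  . ', '  . ', '  . ', '  . ', '  . ', '  . ', '  . ', '  . ', '  . ', '  . ', '  . ', '  . ', '  . ', '  . ', '  . ', '  . ', '  . ', '  . ', '  . ', '  . ', '  . ', '  . ']
278 ['  . ', '  . ', '  . ', '  . ', '  . ', '  . ', '  . ', '  . ', '  . ', '  . ', '  . ', '  . ', '  . ', '  . ', '  . ', '  . ', '  . ', '  . ', '  . ', '  . ', '  . ', '  . ', '  . ', '  . ']
279 ['  . ', '  . ', '  . ', '  . ', '  . ', '  . ', '  . ', '  . ', '  . ', '  . ', '  . ', '  . ', '  . ', '  . ', '  . ', '  . ', '  . ', '  . ', '  . ', '  . ', '  . ', '  . ', '  . ', '  . ']
```

The −x end has a real bore: depth reaches 13 mm or more inside the rim. Next I'll plan the move over the medium sleeve.

```bash
cat >> h.py <<'E'
def down(head): # tool down, tool x at heading (deg)
    return R.from_euler("z",head,degrees=True)*R.from_euler("x",180,degrees=True)
def pose():
    s=bot.sense(); w=s["tool_rot"]; return np.array(s["ee_pos"]),R.from_quat([w[1],w[2],w[3],w[0]]),s
def rel(p,r=None):
    c,r0,s=pose(); r=r0 if r is None else r
    print("travel",np.round(r0.inv().apply(np.array(p)-c)*1e3,1),"dr",np.round((r0.inv()*r).as_rotvec(degrees=True),2),"n",np.linalg.norm(np.array(p)-c)/.0417)
def show():
    c,r,s=pose();print("t",round(s["time"],2),"p",np.round(c,4),"x",np.round(r.apply([1,0,0]),3),"z",np.round(r.apply([0,0,1]),3),"q",np.round(s["q"],2),"F",np.round(s["ft_force"],1),"w",round(s["width"],4),"g",round(s["gripper_force"],1))
E
python3 - <<'E'
from h import *
show();rel([.40,-.35,.24],down(50));rel([.489,.048,.18],down(95.6))
P=np.load("top0.npy")[150:165:3,150:480:40];print(np.round(P[:,:,:].reshape(-1,3)[:60:2],2).tolist())
E
```

```text
t 0.1 p [ 0.1479 -0.6323  0.2396] x [ 0.974  0.228 -0.   ] z [-0.001  0.002 -1.   ] q [ 1.31  0.62 -0.01  1.42  0.01  1.1  -0.04] F [ 0.2  0.2 -0.6] w 0.0932 g 0.0
travel [ 3.098e+02 -2.174e+02  1.000e-01] dr [ -0.13  -0.04 -36.83] n 9.075611273319012
travel [ 487.1 -584.5   60.9] dr [ -0.11  -0.09 -82.43] n 18.30528588549184
[[0.64, 0.37, 0.17], [0.65, 0.23, 0.11], [0.68, 0.07, 0.0], [0.68, -0.11, 0.0], [0.68, -0.29, 0.0], [0.64, 0.31, 0.13], [0.67, 0.16, 0.0], [0.67, -0.02, 0.0], [0.68, -0.2, 0.0], [0.65, 0.4, 0.07], [0.65, 0.24, 0.09], [0.67, 0.07, -0.0], [0.67, -0.11, 0.0], [0.67, -0.29, 0.0], [0.64, 0.31, 0.1], [0.66, 0.16, -0.0], [0.66, -0.02, 0.0], [0.66, -0.2, 0.0], [0.64, 0.41, 0.05], [0.65, 0.25, -0.0], [0.65, 0.07, 0.02], [0.66, -0.11, 0.0], [0.66, -0.29, -0.0]]
```

Call:
{"name": "carry_out", "arguments": {"travel": [[310, -217, 0], [310, -217, 0], [310, -217, 0], [310, -217, 0], [310, -217, 0], [310, -217, 0], [310, -217, 0], [310, -217, 0], [310, -217, 0], [487, -584, 60], [487, -584, 60], [487, -584, 60], [487, -584, 60], [487, -584, 60], [487, -584, 60], [487, -584, 60], [487, -584, 60], [487, -584, 60], [487, -584, 60], [487, -584, 60]], "dr": [[0, 0, -37], [0, 0, -37], [0, 0, -37], [0, 0, -37], [0, 0, -37], [0, 0, -37], [0, 0, -82.4], [0, 0, -82.4], [0, 0, -82.4], [0, 0, -82.4], [0, 0, -82.4], [0, 0, -82.4], [0, 0, -82.4], [0, 0, -82.4], [0, 0, -82.4], [0, 0, -82.4], [0, 0, -82.4], [0, 0, -82.4], [0, 0, -82.4], [0, 0, -82.4]], "hand": 93}}

```text
time: 1.77
ee_pos: [0.4896, 0.0574, 0.1804]
tool_rot: [-0.002, 0.666, 0.746, 0.003]
ft_force: [0.5, 1.0, 0.1]
width: 0.0928
gripper_force: 0.0
```

```bash
python3 - <<'E'
from h import *
show();rel([.4888,.0478,.078],down(95.6));rel([.4888,.0478,.18],down(95.6))
E
```

```text
t 1.77 p [0.4896 0.0574 0.1804] x [-0.112  0.994  0.007] z [ 0.001  0.008 -1.   ] q [ 0.16  0.49 -0.46  1.94  0.29  0.78 -0.35] F [0.5 1.  0.1] w 0.0928 g 0.0
travel [-10.2  -2.1 102.3] dr [ 0.12 -0.43  0.81] n 2.4669294180853933
travel [-9.5 -1.9  0.3] dr [ 0.12 -0.43  0.81] n 0.23216519622244813
```

Call:
{"name": "carry_out", "arguments": {"travel": [[0, 0, 0], [0, 0, 0], [0, 0, 0], [0, 0, 0]], "dr": [[0, 0, 0], [0, 0, 0], [0, 0, 0], [0, 0, 0]]}}

```text
time: 2.1
ee_pos: [0.4891, 0.0445, 0.1807]
tool_rot: [0.0, 0.673, 0.739, -0.001]
ft_force: [-0.8, -0.3, 0.9]
width: 0.0929
gripper_force: 0.0
```

```bash
python3 - <<'E'
from h import *
show();rel([.4888,.0478,.078],down(95.6))
E
```

```text
t 2.1 p [0.4891 0.0445 0.1807] x [-0.093  0.996 -0.001] z [-0.    -0.001 -1.   ] q [ 0.18  0.48 -0.45  1.94  0.29  0.78 -0.34] F [-0.8 -0.3  0.9] w 0.0929 g 0.0
travel [3.500e+00 1.000e-01 1.027e+02] dr [-0.03  0.06 -0.25] n 2.4630897928790665
```

Call:
{"name": "carry_out", "arguments": {"travel": [[0, 0, 30], [0, 0, 60], [0, 0, 85], [0, 0, 95], [0, 0, 102], [0, 0, 102], [0, 0, 102], [0, 0, 102], [0, 0, 102]], "dr": [[0, 0, 0], [0, 0, 0], [0, 0, 0], [0, 0, 0], [0, 0, 0], [0, 0, 0], [0, 0, 0], [0, 0, 0], [0, 0, 0]]}}

```text
time: 2.85
ee_pos: [0.4902, 0.0468, 0.0799]
tool_rot: [0.001, 0.672, 0.741, 0.001]
ft_force: [-0.5, -0.3, -0.7]
width: 0.0936
gripper_force: 0.0
```

```bash
python3 - <<'E'
from h import *
show()
E
```

```text
t 2.85 p [0.4902 0.0468 0.0799] x [-0.097  0.995  0.   ] z [ 0.003  0.    -1.   ] q [ 0.09  0.64 -0.35  2.03  0.41  0.54 -0.45] F [-0.5 -0.3 -0.7] w 0.0936 g 0.0
```

Call:
{"name": "carry_out", "arguments": {"travel": [[0, 0, 2], [0, 0, 2], [0, 0, 2], [0, 0, 2], [0, 0, 2], [0, 0, 2], [0, 0, 2], [0, 0, 2], [0, 0, 2], [0, 0, 2], [0, 0, 2], [0, 0, 2]], "dr": [[0, 0, 0], [0, 0, 0], [0, 0, 0], [0, 0, 0], [0, 0, 0], [0, 0, 0], [0, 0, 0], [0, 0, 0], [0, 0, 0], [0, 0, 0], [0, 0, 0], [0, 0, 0]], "hand": 30}}

```text
time: 3.85
ee_pos: [0.4889, 0.0467, 0.0767]
tool_rot: [-0.0, 0.672, 0.741, -0.0]
ft_force: [-1.4, 0.4, 1.8]
width: 0.0486
gripper_force: 30.0
```

```bash
python3 - <<'E'
from h import *
show();c,r,s=pose();d=np.array([.4532-.4888,-.1305-.0478,0])
print("grasp xy offset tool frame",r.inv().apply(np.array([.4888,.0478,c[2]])-c)*1e3)
p,P=cloud("side");cv2.imwrite("pics/side1.png",cv2.resize(p[140:260,240:400],None,fx=5,fy=5)[:600,:800])
rel([.4532,-.1305,.17])
E
```

```text
t 3.85 p [0.4889 0.0467 0.0767] x [-0.097  0.995 -0.   ] z [-0.001 -0.    -1.   ] q [ 0.09  0.64 -0.35  2.04  0.41  0.53 -0.45] F [-1.4  0.4  1.8] w 0.0486 g 30.0
grasp xy offset tool frame [ 1.14209556e+00  4.59458382e-02 -1.37323740e-04]
travel [-172.9  -52.8  -93.3] dr [0. 0. 0.] n 4.8778305272251545
```

Call:
{"name": "carry_out", "arguments": {"travel": [[0, 0, -30], [0, 0, -60], [0, 0, -90], [-30, -9, -90], [-60, -18, -90], [-90, -27, -90], [-120, -36, -90], [-150, -45, -90], [-165, -50, -90], [-174, -52.7, -90], [-174, -52.7, -90], [-174, -52.7, -90], [-174, -52.7, -90], [-174, -52.7, -90], [-174, -52.7, -90]], "dr": [[0, 0, 0], [0, 0, 0], [0, 0, 0], [0, 0, 0], [0, 0, 0], [0, 0, 0], [0, 0, 0], [0, 0, 0], [0, 0, 0], [0, 0, 0], [0, 0, 0], [0, 0, 0], [0, 0, 0], [0, 0, 0], [0, 0, 0]]}}

```text
time: 5.15
ee_pos: [0.4541, -0.13, 0.1668]
tool_rot: [-0.0, 0.671, 0.742, 0.0]
ft_force: [-0.5, 1.3, -1.0]
width: 0.0489
gripper_force: 30.0
```

```bash
python3 - <<'E'
from h import *
show()
p,P=cloud("side");cv2.imwrite("pics/side2.png",cv2.resize(p[110:230,290:430],None,fx=5,fy=5))
E
```

```text
t 5.15 p [ 0.4541 -0.13    0.1668] x [-0.1    0.995  0.001] z [ 0.     0.001 -1.   ] q [ 0.55  0.48 -0.46  2.    0.31  0.72  0.01] F [-0.5  1.3 -1. ] w 0.0489 g 30.0
```

View pics/side2.png

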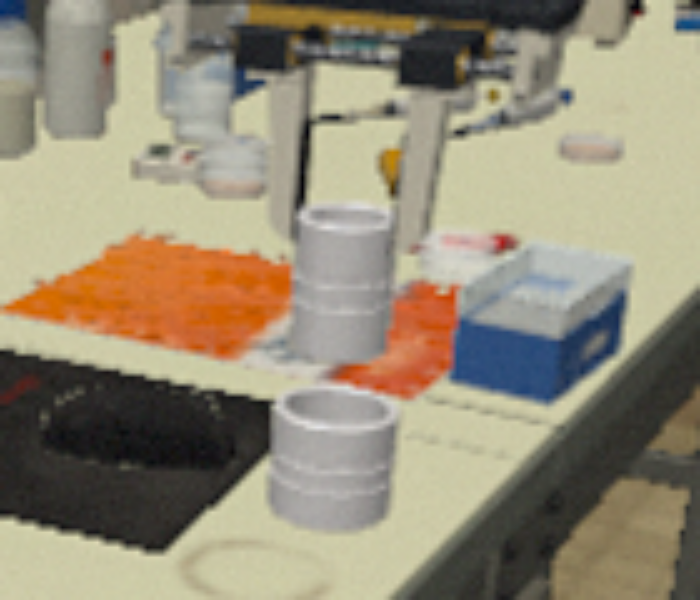

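The side view shows the medium hanging upright in the fingers (crop 343,285), above the large (crop 335,455). I'll fit both cylinders in the same cloud to get the relative offset.

```bash
cat >> h.py <<'E'
from scipy.optimize import least_squares
def cyl(P,c0,r,z0,z1,V):
    q=P.reshape(-1,3);q=q[(q[:,2]>z0)&(q[:,2]<z1)]
    q=q[np.abs(np.hypot(*(q[:,:2]-c0).T)-r)<.006]; q=q[(q[:,:2]-c0)@(V[:2]-c0)>0]
    return least_squares(lambda c:np.hypot(*(q[:,:2]-c).T)-r,c0,loss="soft_l1",f_scale=.001).x,len(q)
E
python3 - <<'E'
from h import *
V=np.array(cams.camera_info("side")["T"])[:3,3]
D=[];L=[]
for _ in range(4):
    p,P=cloud("side");c,r,s=pose()
    a,n=cyl(P,np.array([.4532,-.1305]),.032,.008,.05,V);b,m=cyl(P,np.array([.4535,-.1305]),.025,.1,.145,V)
    b1,m1=cyl(P,np.array([.4535,-.1305]),.025,.098,.122,V);b2,m2=cyl(P,np.array([.4535,-.1305]),.025,.125,.148,V)
    print(np.round(a,4),n,np.round(b,4),m,np.round((b-a)*1e3,1),"tilt",np.round((b2-b1)*1e3,1),"tcp",np.round(c,4))
p,P=cloud("top");T=np.array(cams.camera_info("top")["T"])[:3,3]
E
```

```text
[ 0.4522 -0.1341] 355 [ 0.4536 -0.1314] 347 [1.4 2.7] tilt [ 0.4 -0. ] tcp [ 0.4539 -0.1306  0.1667]
[ 0.4522 -0.1341] 370 [ 0.4538 -0.1317] 345 [1.5 2.4] tilt [ 0.2 -0.1] tcp [ 0.4539 -0.1309  0.1667]
[ 0.4521 -0.1341] 354 [ 0.4536 -0.1318] 350 [1.5 2.3] tilt [0.2 0.1] tcp [ 0.4538 -0.1311  0.1667]
[ 0.4521 -0.1342] 362 [ 0.4536 -0.1323] 345 [1.4 1.9] tilt [0.1 0.2] tcp [ 0.4538 -0.1313  0.1667]
```

```bash
python3 - <<'E'
from h import *
V=np.array(cams.camera_info("side")["T"])[:3,3]
S=np.load("side0.npy")
a,n=cyl(S,np.array([.4532,-.1320]),.032,.008,.05,V);b,m=cyl(S,np.array([.4888,.0475]),.025,.01,.06,V);print(a,b,(a-b)*1e3)
W=np.array(cams.camera_info("top")["T"])[:3,3]
# top: rim ring fit (annulus mid radius), top band
P=np.load("top0.npy")
for c,z,ro,ri in((np.array([.453,-.1305]),.058,.032,.0265),(np.array([.4888,.048]),.07,.025,.0195)):
    q=P.reshape(-1,3);q=q[(abs(q[:,2]-z)<.005)&(np.hypot(*(q[:,:2]-c).T)<ro+.006)]
    f=least_squares(lambda c:np.maximum(0,np.hypot(*(q[:,:2]-c).T)-ro)+np.maximum(0,ri-np.hypot(*(q[:,:2]-c).T)),c).x
    print(len(q),f,q[:,:2].mean(0))
for _ in range(3):
    p,P=cloud("side");c,r,s=pose()
    a,n=cyl(P,np.array([.4522,-.1341]),.032,.008,.05,V);b,m=cyl(P,np.array([.4535,-.1325]),.025,.1,.145,V)
    print(np.round((b-a)*1e3,1),"tcp",np.round(c,4))
E
```

```text
[ 0.45213142 -0.13417496] [0.4882541  0.04542584] [ -36.1226804  -179.60079891]
245 [ 0.45305182 -0.13080848] [ 0.45283343 -0.13057201]
182 [0.48880028 0.04743204] [0.48843546 0.04797017]
[1.3 2. ] tcp [ 0.4537 -0.1315  0.1667]
[1.3 1.6] tcp [ 0.4537 -0.1315  0.1667]
[1.2 1.7] tcp [ 0.4537 -0.1316  0.1667]
```

Call:
{"name": "carry_out", "arguments": {"travel": [[-0.8, -1, 8], [-0.8, -1, 16], [-0.8, -1, 22], [-0.8, -1, 25], [-0.8, -1, 27], [-0.8, -1, 28], [-0.8, -1, 29], [-0.8, -1, 30], [-0.8, -1, 31], [-0.8, -1, 32], [-0.8, -1, 33], [-0.8, -1, 34], [-0.8, -1, 35], [-0.8, -1, 35], [-0.8, -1, 35]], "dr": [[0, 0, 0], [0, 0, 0], [0, 0, 0], [0, 0, 0], [0, 0, 0], [0, 0, 0], [0, 0, 0], [0, 0, 0], [0, 0, 0], [0, 0, 0], [0, 0, 0], [0, 0, 0], [0, 0, 0], [0, 0, 0], [0, 0, 0]]}}

```text
time: 6.85
ee_pos: [0.4527, -0.1325, 0.1316]
tool_rot: [-0.0, 0.672, 0.741, 0.0]
ft_force: [-0.3, -0.8, -2.1]
width: 0.0488
gripper_force: 30.0
```

```bash
python3 - <<'E'
from h import *
show();V=np.array(cams.camera_info("side")["T"])[:3,3]
p,P=cloud("side")
a,n=cyl(P,np.array([.4522,-.1341]),.032,.008,.05,V);b,m=cyl(P,np.array([.4525,-.1335]),.025,.07,.11,V)
b1,n=cyl(P,np.array([.4525,-.1335]),.025,.068,.09,V);b2,m=cyl(P,np.array([.4525,-.1335]),.025,.09,.115,V)
print(a,b,b2-b1);show();print(bot.sense()["moment"])
E
```

```text
t 6.85 p [ 0.4527 -0.1325  0.1316] x [-0.097  0.995  0.   ] z [-0.  0. -1.] q [ 0.53  0.53 -0.42  2.04  0.36  0.64 -0.03] F [-0.3 -0.8 -2.1] w 0.0488 g 30.0
[ 0.4521764  -0.13433837] [ 0.45249654 -0.13349407] [0.00035585 0.00019772]
t 6.9 p [ 0.4528 -0.1325  0.1317] x [-0.097  0.995  0.   ] z [ 0.  0. -1.] q [ 0.53  0.53 -0.42  2.04  0.36  0.64 -0.03] F [ 0.5  0.  -2.3] w 0.0487 g 30.0
[-0.03773116 -0.06594997 -0.00336033]
```

Call:
{"name": "carry_out", "arguments": {"travel": [[0, 0, 3], [0, 0, 6], [0, 0, 9], [0, 0, 12], [0, 0, 15], [0, 0, 18], [0, 0, 21], [0, 0, 24], [0, 0, 27], [0, 0, 30], [0, 0, 33], [0, 0, 36], [0, 0, 39], [0, 0, 42], [0, 0, 44], [0, 0, 46], [0, 0, 47], [0, 0, 48], [0, 0, 48], [0, 0, 48]], "dr": [[0, 0, 0], [0, 0, 0], [0, 0, 0], [0, 0, 0], [0, 0, 0], [0, 0, 0], [0, 0, 0], [0, 0, 0], [0, 0, 0], [0, 0, 0], [0, 0, 0], [0, 0, 0], [0, 0, 0], [0, 0, 0], [0, 0, 0], [0, 0, 0], [0, 0, 0], [0, 0, 0], [0, 0, 0], [0, 0, 0]]}}

```text
time: 8.57
ee_pos: [0.4528, -0.1325, 0.0837]
tool_rot: [0.0, 0.672, 0.741, 0.0]
ft_force: [0.6, 0.2, -1.6]
width: 0.0485
gripper_force: 30.0
```

```bash
python3 - <<'E'
from h import *
show()
E
```

```text
t 8.57 p [ 0.4528 -0.1325  0.0837] x [-0.097  0.995  0.   ] z [ 0.  0. -1.] q [ 0.48  0.61 -0.36  2.08  0.42  0.51 -0.09] F [ 0.6  0.2 -1.6] w 0.0485 g 30.0
```

Call:
{"name": "carry_out", "arguments": {"travel": [[0, 0, 0], [0, 0, 0], [0, 0, 0], [0, 0, 0], [0, 0, 0], [0, 0, 0], [0, 0, 0], [0, 0, 0], [0, 0, -20], [0, 0, -50], [0, 0, -85], [0, 0, -110], [0, 0, -110], [0, 0, -110], [0, 0, -110]], "dr": [[0, 0, 0], [0, 0, 0], [0, 0, 0], [0, 0, 0], [0, 0, 0], [0, 0, 0], [0, 0, 0], [0, 0, 0], [0, 0, 0], [0, 0, 0], [0, 0, 0], [0, 0, 0], [0, 0, 0], [0, 0, 0], [0, 0, 0]], "hand": 80}}

```text
time: 9.82
ee_pos: [0.4519, -0.1326, 0.193]
tool_rot: [-0.001, 0.672, 0.741, -0.001]
ft_force: [0.1, -0.1, 0.6]
width: 0.0799
gripper_force: 0.0
```

```bash
python3 - <<'E'
from h import *
show();V=np.array(cams.camera_info("side")["T"])[:3,3]
p,P=cloud("side")
a,n=cyl(P,np.array([.4522,-.1341]),.032,.008,.05,V);b,m=cyl(P,np.array([.4525,-.1335]),.025,.06,.076,V)
q=P.reshape(-1,3);q=q[np.hypot(*(q[:,:2]-b).T)<.03];q=q[q[:,2]<.1];print(a,b,n,m,np.percentile(q[:,2],[90,97,99.5]))
cv2.imwrite("pics/side3.png",cv2.resize(p[110:230,290:430],None,fx=5,fy=5))
# candidate for small
ax=np.array([.4853,.2343]);print(np.degrees(np.arctan2(ax[1],ax[0])))
E
```

```text
t 9.82 p [ 0.4519 -0.1326  0.193 ] x [-0.097  0.995  0.   ] z [-0.002  0.    -1.   ] q [ 0.58  0.44 -0.48  1.97  0.28  0.79  0.04] F [ 0.1 -0.1  0.6] w 0.0799 g 0.0
[ 0.45215841 -0.13413604] [ 0.45242464 -0.13324758] 370 119 [0.07587756 0.07695047 0.07745081]
25.77097842846624
```

View pics/side3.png

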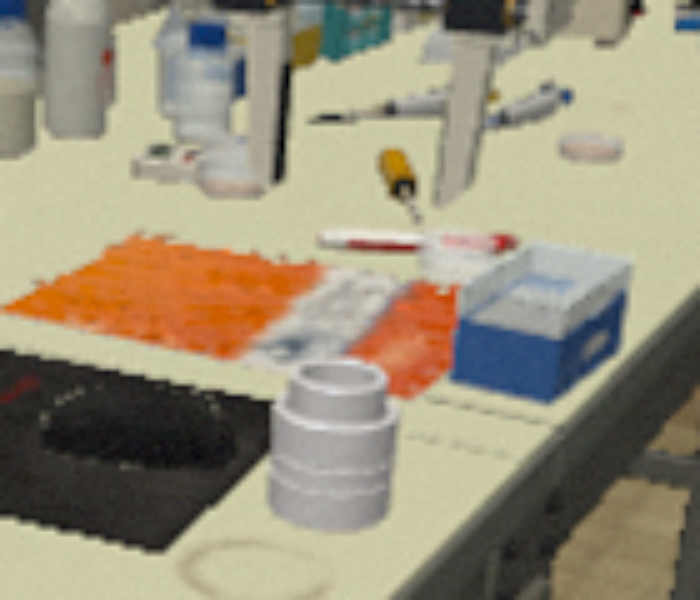

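The nest is seated: medium at crop (343,380) inside the large, with its top about 76.5 mm up. Now I'll identify the kinematics from the logged poses, to choose a wrist configuration for the up-ending.

```bash
cat > kin.py <<'E'
from h import *
import itertools
D=[([1.3145,.6159,-.0126,1.4249,.0081,1.1034,-.0404],[.1479,-.6323,.2396],[.974,.228,0],[-.001,.002,-1]),
([.18,.48,-.45,1.94,.29,.78,-.34],[.4891,.0445,.1807],[-.093,.996,-.001],[0,-.001,-1]),
([.09,.64,-.35,2.03,.41,.54,-.45],[.4902,.0468,.0799],[-.097,.995,0],[.003,0,-1]),
([.55,.48,-.46,2.0,.31,.72,.01],[.4541,-.13,.1668],[-.1,.995,.001],[0,.001,-1]),
([.53,.53,-.42,2.04,.36,.64,-.03],[.4527,-.1325,.1316],[-.097,.995,0],[0,0,-1]),
([.48,.61,-.36,2.08,.42,.51,-.09],[.4528,-.1325,.0837],[-.097,.995,0],[0,0,-1]),
([.58,.44,-.48,1.97,.28,.79,.04],[.4519,-.1326,.193],[-.097,.995,0],[-.002,0,-1])]
def rots(q,s):
    ax=["z","y"]*3+["z"]; r=R.identity(); o=[]
    for a,b,c in zip(ax,q,s): r=r*R.from_euler(a,c*b); o.append(r)
    return o
def fk(q,s,L,C):
    o=rots(q,s)
    # L: h,L1,a1,L2,a2,d,a3
    p=np.array([0,0,L[0]])+o[1].apply([L[2],0,L[1]])+o[3].apply([L[4],0,L[3]])+o[5].apply([L[6],0,L[5]])
    return p,o[6]*C
E
python3 - <<'E'
from kin import *
best=[]
M=[np.column_stack([x,np.cross(z,x),z]) for _,_,x,z in D]
for s in itertools.product((1,-1),repeat=4):
  for e in itertools.product((1,-1),repeat=3):
    S=[s[0],e[0],s[1],e[1],s[2],e[2],s[3]]
    Cs=[rots(q,S)[6].inv()*R.from_matrix(m) for (q,_,_,_),m in zip(D,M)]
    C=R.concatenate(Cs).mean();err=max((C.inv()*c).magnitude() for c in Cs);best.append((err,S,C))
best.sort(key=lambda t:t[0])
for err,S,C in best[:4]:
    f=least_squares(lambda L:np.ravel([fk(q,S,L,C)[0]-p for q,p,_,_ in D])*1e3,[.3,.3,0,.3,0,.25,0]) 
    print(err,S,np.round(C.as_rotvec(True) if 0 else C.as_rotvec(degrees=True),1),np.round(f.x,3),f.cost)
print(bot.sense()["q"])
E
```

```text
0.008555772351910912 [-1, 1, -1, 1, -1, 1, -1] [ 0.2  0.2 90.2] [-0.198  0.566  0.029  0.379  0.001 -0.162  0.04 ] 269.955408924843
0.008912462272040268 [-1, -1, -1, -1, -1, -1, -1] [-0.1 -0.2 90.2] [-0.256 -0.588  0.206  0.01   0.313 -0.618 -0.293] 10430.419738518764
0.3976363928228719 [-1, -1, -1, 1, 1, 1, -1] [48.4 36.6 67.2] [0.264 0.089 0.309 0.185 0.16  0.191 0.145] 31560.55348509011
0.3998445913736207 [-1, 1, -1, -1, 1, -1, -1] [-48.4 -36.6  67.2] [ 0.117 -0.006  0.31   0.349  0.01  -0.573 -0.196] 11044.077233241722
[ 0.58212173  0.44185783 -0.48222211  1.9750553   0.28194948  0.7925577
  0.03617414]
```

```bash
python3 - <<'E'
from kin import *
S=[-1,1,-1,1,-1,1,-1];C=R.from_euler("z",90,degrees=True)
q=bot.sense()["q"];D[-1]=(q,)+D[-1][1:]
f=least_squares(lambda L:np.r_[np.ravel([fk(q,S,[L[0],L[1],L[2],L[3],-L[2],L[4],0],C)[0]-p for q,p,_,_ in D])*1e3],[.3,.3,0,.3,.2])
print(np.round(f.x,3),f.cost)
rel([.4853,.2343,.15],down(185.7)); rel([.4853,.2343,.028],down(185.7))
E
```

```text
[-0.898  0.583  0.007  0.329 -0.795] 646.3727759940089
travel [361.7  69.1  42.6] dr [-8.000e-02 -1.500e-01 -9.013e+01] n 8.890507725184873
travel [361.6  69.5 164.6] dr [-8.000e-02 -1.500e-01 -9.013e+01] n 9.673015330990886
```

Call:
{"name": "carry_out", "arguments": {"travel": [[30, 6, 0], [70, 13, 0], [110, 21, 10], [150, 29, 20], [190, 36, 30], [230, 44, 40], [270, 52, 40], [310, 59, 42], [340, 65, 42], [362, 69, 42], [362, 69, 42], [362, 69, 42], [362, 69, 42], [362, 69, 42], [362, 69, 42], [362, 69, 42], [362, 69, 42], [362, 69, 42], [362, 69, 42]], "dr": [[0, 0, -7], [0, 0, -14], [0, 0, -21], [0, 0, -28], [0, 0, -35], [0, 0, -42], [0, 0, -49], [0, 0, -56], [0, 0, -63], [0, 0, -70], [0, 0, -77], [0, 0, -84], [0, 0, -90], [0, 0, -90], [0, 0, -90], [0, 0, -90], [0, 0, -90], [0, 0, -90], [0, 0, -90]], "hand": 80}}

```text
time: 11.45
ee_pos: [0.4863, 0.2345, 0.1518]
tool_rot: [0.0, -0.048, 0.999, -0.0]
ft_force: [-0.7, 0.3, 0.5]
width: 0.08
gripper_force: 0.0
```

```bash
cat >> h.py <<'E'
def log():
    c,r,s=pose();open("log.txt","a").write(" ".join("%.5f"%v for v in [*s["q"],*c,*r.apply([1,0,0]),*r.apply([0,0,1])])+"\n")
E
python3 - <<'E'
from h import *
show();log();rel([.4853,.2343,.028],down(185.7))
V=np.array(cams.camera_info("side")["T"])[:3,3]
E
```

```text
t 11.45 p [0.4863 0.2345 0.1518] x [-0.995 -0.096 -0.   ] z [ 0. -0. -1.] q [ 0.03  0.69 -0.85  1.83  0.65  0.92  0.55] F [-0.7  0.3  0.5] w 0.08 g 0.0
travel [ 1.000e+00 -1.000e-01  1.238e+02] dr [-0.01  0.01 -0.17] n 2.9680366258946527
```

Call:
{"name": "carry_out", "arguments": {"travel": [[1, 0, 30], [1, 0, 60], [1, 0, 90], [1, 0, 105], [1, 0, 115], [1, 0, 120], [1, 0, 123], [1, 0, 123], [1, 0, 123], [1, 0, 123]], "dr": [[0, 0, 0], [0, 0, 0], [0, 0, 0], [0, 0, 0], [0, 0, 0], [0, 0, 0], [0, 0, 0], [0, 0, 0], [0, 0, 0], [0, 0, 0]]}}

```text
time: 12.28
ee_pos: [0.4859, 0.2349, 0.0297]
tool_rot: [0.001, -0.049, 0.999, 0.001]
ft_force: [0.3, -0.1, -0.1]
width: 0.0801
gripper_force: 0.0
```

```bash
python3 - <<'E'
from h import *
show();log()
E
```

```text
t 12.28 p [0.4859 0.2349 0.0297] x [-0.995 -0.097 -0.002] z [ 0.002  0.001 -1.   ] q [-0.07  0.85 -0.68  1.92  0.85  0.68  0.39] F [ 0.3 -0.1 -0.1] w 0.0801 g 0.0
```

Call:
{"name": "carry_out", "arguments": {"travel": [[0, 0, 0], [0, 0, 0], [0, 0, 0], [0, 0, 0], [0, 0, 0], [0, 0, 0], [0, 0, 0], [0, 0, 0], [0, 0, 0], [0, 0, 0], [0, 0, 0], [0, 0, 0]], "dr": [[0, 0, 0], [0, 0, 0], [0, 0, 0], [0, 0, 0], [0, 0, 0], [0, 0, 0], [0, 0, 0], [0, 0, 0], [0, 0, 0], [0, 0, 0], [0, 0, 0], [0, 0, 0]], "hand": 20}}

```text
time: 13.28
ee_pos: [0.4853, 0.2346, 0.0287]
tool_rot: [-0.0, -0.049, 0.999, 0.0]
ft_force: [-0.3, -0.1, -0.9]
width: 0.0349
gripper_force: 30.0
```

```bash
python3 - <<'E'
from h import *
show();log()
E
```

```text
t 13.28 p [0.4853 0.2346 0.0287] x [-0.995 -0.097 -0.   ] z [-0.  0. -1.] q [-0.07  0.85 -0.68  1.92  0.85  0.68  0.39] F [-0.3 -0.1 -0.9] w 0.0349 g 30.0
```

Call:
{"name": "carry_out", "arguments": {"travel": [[0, 0, -30], [0, 0, -60], [0, 0, -100], [3, -20, -140], [8, -50, -180], [15, -80, -200], [22, -105, -220], [27, -128, -220], [27, -128, -220], [27, -128, -220], [27, -128, -220]], "dr": [[0, 0, 0], [0, 0, 0], [0, 0, 0], [0, 0, 0], [0, 0, 0], [0, 0, 0], [0, 0, 0], [0, 0, 0], [0, 0, 0], [0, 0, 0], [0, 0, 0]]}}

```text
time: 14.2
ee_pos: [0.4704, 0.1049, 0.2484]
tool_rot: [-0.0, -0.049, 0.999, 0.0]
ft_force: [0.9, -0.6, 0.3]
width: 0.0349
gripper_force: 30.0
```

```bash
python3 - <<'E'
from h import *
show();log()
from kin import *
S=[-1,1,-1,1,-1,1,-1];C=R.from_euler("z",90,degrees=True)
d=np.loadtxt("log.txt");DD=[(r[:7],r[7:10]) for r in d]+[(D[0][0],np.array(D[0][1]))]
# null-space: h and d only as h-d
f=least_squares(lambda L:np.ravel([fk(q,S,[L[0]+.2,L[1],L[2],L[3],L[4],.2,L[5]],C)[0]-p for q,p in DD])*1e3,[.0,.3,0,.3,0,0])
print(np.round(f.x,4),f.cost)
f=least_squares(lambda L:np.ravel([fk(q,S,[L[0]+.2,L[1],0,L[2],0,.2,0],C)[0]-p for q,p in DD])*1e3,[.0,.3,.3])
print(np.round(f.x,4),f.cost)
E
```

```text
t 14.2 p [0.4704 0.1049 0.2484] x [-0.995 -0.098  0.001] z [-0.001  0.001 -1.   ] q [ 0.41  0.51 -1.    1.86  0.49  1.04  0.88] F [ 0.9 -0.6  0.3] w 0.0349 g 30.0
[-0.0329  0.5614  0.0159  0.3787  0.0092  0.0225] 249.3460668182654
[-0.0733  0.5699  0.3497] 377.7219009122705
```

```bash
cat > ik.py <<'E'
from kin import *
S=[-1,1,-1,1,-1,1,-1];C=R.from_euler("z",90,degrees=True)
lo=np.array([-3.12,-.3,-1.34,.26,-1.36,.01,-2.84])+.02;hi=np.array([3.12,2.06,1.32,2.42,4.5,1.98,2.84])-.02
def ik(p,Rg,q0,L):
    best=None;rng=np.random.default_rng(0)
    for k in range(12):
        s=np.clip(q0+(rng.normal(0,.8,7) if k else 0),lo,hi)
        def e(q):
            a,b=fk(q,S,L,C);return np.r_[(a-p)*10,(b.inv()*Rg).as_rotvec()*3,(q-q0)*.01]
        f=least_squares(e,s,bounds=(lo,hi),max_nfev=60)
        if best is None or f.cost<best.cost:best=f
    return best.x,best.cost
def horiz(psi): # tool z horizontal at heading psi, tool x up
    z=np.array([np.cos(np.radians(psi)),np.sin(np.radians(psi)),0]);x=np.array([0,0,1.]);return R.from_matrix(np.column_stack([x,np.cross(z,x),z]))
E
python3 - <<'E'
from ik import *
q0=bot.sense()["q"]
for d in(.2,.3):
    L=[d-.033,.5614,.0159,.3787,.0092,d,.0225]
    for psi in range(-180,180,30):
        q,c=ik(np.array([.453,-.1325,.19]),horiz(psi),q0,L);print(d,psi,round(c,4),np.round(q,2))
E
```

```text
0.2 -180 0.0007 [-0.34  1.31  1.27  1.58  0.14  1.96  2.82]
0.2 -150 0.0002 [0.01 0.91 0.09 1.72 0.64 1.96 1.93]
0.2 -120 0.0001 [ 0.12  0.87 -0.31  1.93  1.05  1.96  1.76]
0.2 -90 0.0001 [ 0.14  0.85 -0.44  2.19  1.45  1.92  1.67]
0.2 -60 0.0211 [ 0.22  0.87 -0.53  2.4   1.92  1.96  1.66]
0.2 -30 0.3694 [ 0.67  1.02 -1.08  2.4   2.63  1.96  2.32]
0.2 0 0.3397 [-0.01  0.96  0.93  2.4   3.75  1.96  0.98]
0.2 30 0.0101 [0.36 0.87 0.53 2.4  4.41 1.96 1.5 ]
0.2 60 0.0002 [ 1.4   1.29 -1.32  2.11 -0.81  0.52  0.77]
0.2 90 0.0001 [ 1.18  1.12 -1.03  1.86 -0.62  1.21  0.66]
0.2 120 0.0001 [ 0.95  1.1  -0.89  1.68 -0.43  1.69  0.66]
0.2 150 0.0043 [ 0.91  1.34 -1.32  1.59 -0.12  1.96  0.27]
0.3 -180 0.1756 [-0.29  1.38  1.06  1.39  0.03  1.96  2.61]
0.3 -150 0.0003 [-0.18  1.16  0.32  1.42  0.5   1.96  2.1 ]
0.3 -120 0.0001 [-0.05  1.08 -0.26  1.73  0.94  1.96  1.71]
0.3 -90 0.0001 [-0.06  1.08 -0.46  2.11  1.26  1.96  1.45]
0.3 -60 0.0518 [-1.    1.39  0.96  2.4   1.77  0.63  1.1 ]
0.3 -30 0.8935 [-0.29  1.33  0.04  2.4   1.94  1.96  0.98]
0.3 0 0.7938 [0.84 1.28 0.04 2.4  4.38 1.96 2.09]
0.3 30 0.0259 [ 1.63  1.47 -1.09  2.4   4.48  0.46  2.06]
0.3 60 0.0002 [ 1.54  1.4  -1.12  2.02 -0.56  0.75  0.75]
0.3 90 0.0001 [ 1.22  1.28 -0.9   1.66 -0.45  1.39  0.68]
0.3 120 0.0001 [ 0.94  1.3  -0.82  1.38 -0.28  1.86  0.66]
0.3 150 0.2261 [ 0.83  1.34 -0.99  1.41 -0.02  1.96  0.6 ]
```

```bash
python3 - <<'E'
from ik import *
P=np.load("top0.npy").reshape(-1,3)
for y in np.arange(-.6,-.15,.05):
    q=P[(abs(P[:,1]-y)<.025)&(P[:,0]>.25)&(P[:,0]<.62)];print(round(y,2),len(q),np.round(q[:,2].max(),3) if len(q) else "", np.round(q[q[:,2].argmax()],2) if len(q) else "")
q0=bot.sense()["q"]
lo+=.1;hi-=.1
for d in(.2,.25,.3):
    L=[d-.033,.5614,.0159,.3787,.0092,d,.0225]
    for psi in(-120,-105,-90,75,90,105):
        q,c=ik(np.array([.453,-.1325,.2]),horiz(psi)*R.from_euler("y",-5,degrees=True),q0,L);o=rots(q,S);e=np.array([0,0,L[0]])+o[1].apply([L[2],0,L[1]]);w=e+o[3].apply([L[4],0,L[3]]);print(d,psi,round(c,4),np.round(q,2),"elbow",np.round(e,2),"wrist",np.round(w,2),horiz(psi).__mul__(R.from_euler("y",-5,degrees=True)).apply([0,0,1])[2].round(2))
E
```

```text
-0.6 204 -0.858 [ 0.27 -0.6  -0.86]
-0.55 210 -0.862 [ 0.26 -0.53 -0.86]
-0.5 225 0.007 [ 0.62 -0.48  0.01]
-0.45 2091 0.068 [ 0.42 -0.43  0.07]
-0.4 2829 0.068 [ 0.45 -0.38  0.07]
-0.35 3297 0.069 [ 0.43 -0.37  0.07]
-0.3 2772 0.013 [ 0.59 -0.32  0.01]
-0.25 2626 0.008 [ 0.54 -0.23  0.01]
-0.2 2637 0.008 [ 0.56 -0.18  0.01]
0.2 -120 0.0001 [ 0.08  0.82 -0.24  1.92  1.03  1.86  1.83] elbow [ 0.42 -0.03  0.54] wrist [0.56 0.04 0.2 ] -0.09
0.2 -105 0.0001 [ 0.13  0.81 -0.39  2.05  1.23  1.86  1.77] elbow [ 0.41 -0.05  0.54] wrist [0.51 0.06 0.2 ] -0.09
0.2 -90 0.0001 [ 0.17  0.8  -0.49  2.19  1.44  1.86  1.73] elbow [ 0.41 -0.07  0.55] wrist [0.46 0.07 0.2 ] -0.09
0.2 75 0.0001 [ 1.3   1.11 -1.14  1.98 -0.68  0.89  0.64] elbow [ 0.14 -0.49  0.4 ] wrist [ 0.42 -0.33  0.2 ] -0.09
0.2 90 0.0001 [ 1.18  1.06 -1.02  1.86 -0.59  1.2   0.63] elbow [ 0.19 -0.46  0.43] wrist [ 0.47 -0.33  0.2 ] -0.09
0.2 105 0.0001 [ 1.06  1.05 -0.94  1.76 -0.49  1.45  0.63] elbow [ 0.24 -0.43  0.43] wrist [ 0.52 -0.32  0.2 ] -0.09
0.25 -120 0.0001 [-0.    0.91 -0.22  1.84  0.96  1.86  1.79] elbow [0.45 0.   0.
[... 599 characters left out ...]
.37  0.21] -0.09
0.3 -120 0.0001 [-0.09  1.01 -0.19  1.74  0.91  1.86  1.78] elbow [0.48 0.04 0.55] wrist [0.61 0.13 0.2 ] -0.09
0.3 -105 0.0001 [-0.07  1.   -0.35  1.92  1.09  1.86  1.64] elbow [0.48 0.03 0.56] wrist [0.53 0.16 0.2 ] -0.09
0.3 -90 0.0001 [-0.07  1.   -0.45  2.12  1.26  1.86  1.52] elbow [0.48 0.03 0.56] wrist [0.45 0.17 0.2 ] -0.09
0.3 75 0.0001 [ 1.36  1.22 -0.96  1.85 -0.52  1.08  0.71] elbow [ 0.11 -0.52  0.45] wrist [ 0.39 -0.43  0.21] -0.09
0.3 90 0.0001 [ 1.22  1.21 -0.89  1.68 -0.43  1.36  0.67] elbow [ 0.18 -0.5   0.45] wrist [ 0.47 -0.43  0.21] -0.09
0.3 105 0.0001 [ 1.08  1.22 -0.86  1.52 -0.34  1.61  0.65] elbow [ 0.25 -0.47  0.44] wrist [ 0.55 -0.42  0.21] -0.09
```

```bash
python3 - <<'E'
from ik import *
Rg=horiz(-95)*R.from_euler("y",-5,degrees=True)
rel([.453,-.04,.25],Rg)
c,r0,s=pose();L=[.217,.5614,.0159,.3787,.0092,.25,.0225];q=s["q"].copy()
p0,_=fk(q,S,L,C);rv=(r0.inv()*Rg).as_rotvec()
for k in range(1,21):
    g=r0*R.from_rotvec(rv*k/20);pt=p0+(np.array([.453,-.04,.25])-c)*k/20
    q,cost=(lambda f:(f.x,f.cost))(least_squares(lambda x:np.r_[(fk(x,S,L,C)[0]-pt)*10,(fk(x,S,L,C)[1].inv()*g).as_rotvec()*3,(x-q)*.05],q,bounds=(np.minimum(lo,q-.001),np.maximum(hi,q+.001))))
    if k%4==0:print(k,round(cost,4),np.round(q,2),g.apply([0,0,1]).round(2),g.apply([1,0,0]).round(2))
E
```

```text
travel [  31.5 -142.6   -1.7] dr [ 58.15  69.99 -63.37] n 3.5011875655428937
4 0.0 [ 0.3   0.6  -0.95  1.76  0.57  1.39  1.04] [-0.19 -0.24 -0.95] [-0.92 -0.28  0.26]
8 0.0 [ 0.2   0.69 -0.9   1.73  0.68  1.66  1.19] [-0.31 -0.5  -0.81] [-0.76 -0.38  0.53]
12 0.0 [ 0.13  0.77 -0.85  1.76  0.81  1.87  1.34] [-0.33 -0.73 -0.6 ] [-0.53 -0.38  0.76]
16 0.0 [ 0.02  0.8  -0.7   1.86  0.95  1.96  1.54] [-0.25 -0.91 -0.34] [-0.27 -0.28  0.92]
20 0.0 [-0.1   0.82 -0.5   2.02  1.12  1.97  1.72] [-0.09 -0.99 -0.09] [-0.01 -0.09  1.  ]
```

```bash
python3 - <<'E'
from ik import *
c,r0,s=pose();L=[.217,.5614,.0159,.3787,.0092,.25,.0225];q=s["q"].copy();c,_=fk(q,S,L,C)
for psi in (90,75):
  c1,r1,x1=c,r0,q
  for p,Rg in(([.453,-.1,.24],down(psi)),([.453,-.1325,.21],horiz(psi)*R.from_euler("y",-5,degrees=True))):
    p=np.array(p);rv=(r1.inv()*Rg).as_rotvec();print(psi,rel(p,Rg))
    for k in range(1,17):
      g=r1*R.from_rotvec(rv*k/16);pt=c1+(p-c1)*k/16;x0=x1
      f=least_squares(lambda x:np.r_[(fk(x,S,L,C)[0]-pt)*10,(fk(x,S,L,C)[1].inv()*g).as_rotvec()*3,(x-x0)*.05],x0,bounds=(np.minimum(lo,x0-.001),np.maximum(hi,x0+.001)));x1=f.x
      if k%4==0:print(k,round(f.cost,4),np.round(x1,2))
    c1,r1=p,Rg
E
```

```text
travel [  37.4 -202.3    8.3] dr [ 0.00e+00 -6.00e-02  9.56e+01] n 4.936656728086456
90 None
4 0.0 [ 0.46  0.45 -0.88  1.9   0.42  0.99  0.64]
8 0.0 [ 0.51  0.41 -0.76  1.92  0.35  0.94  0.41]
12 0.0 [ 0.54  0.39 -0.64  1.93  0.29  0.91  0.18]
16 0.0 [ 0.57  0.38 -0.51  1.93  0.23  0.9  -0.06]
travel [  40.5 -234.6   38.3] dr [-69.48  62.96  75.83] n 5.783339151574689
90 None
4 0.0 [ 0.86  0.49 -0.69  1.88 -0.07  0.95  0.26]
8 0.0 [ 1.05  0.68 -0.82  1.84 -0.26  1.06  0.45]
12 0.0 [ 1.15  0.9  -0.9   1.8  -0.4   1.17  0.56]
16 0.0 [ 1.2   1.12 -0.96  1.78 -0.51  1.28  0.64]
travel [  37.4 -202.3    8.3] dr [-0.000e+00 -6.000e-02  1.106e+02] n 4.936656728086456
75 None
4 0.0 [ 0.45  0.45 -0.86  1.9   0.4   0.98  0.59]
8 0.0 [ 0.48  0.4  -0.72  1.92  0.33  0.94  0.3 ]
12 0.0 [ 0.5   0.38 -0.58  1.93  0.26  0.91  0.02]
16 0.0 [ 0.52  0.37 -0.44  1.93  0.2   0.89 -0.28]
travel [  40.5 -234.6   38.3] dr [-79.77  55.18  87.05] n 5.783339151574689
75 None
4 0.0 [ 0.86  0.45 -0.65  1.94 -0.14  0.84  0.1 ]
8 0.0 [ 1.12  0.63 -0.84  1.94 -0.37  0.87  0.37]
12 0.0 [ 1.27  0.88 -0.97  1.94 -0.51  0.92  0.54]
16 0.0 [ 1.34  1.15 -1.06  1.92 -0.61  0.99  0.67]
```

The +y approach (bore turned to +y, then tilted up) keeps every joint well inside its range. First the yaw.

Call:
{"name": "carry_out", "arguments": {"travel": [[3, -14, 0], [6, -28, 0], [9, -42, 0], [11, -57, 0], [13, -72, 0], [16, -87, 0], [18, -102, 0], [21, -117, 0], [24, -132, 0], [27, -147, 0], [30, -160, 0], [33, -175, 0], [35, -190, 0], [37, -202, 0], [37, -202, 0], [37, -202, 0], [37, -202, 0]], "dr": [[0, 0, 6.8], [0, 0, 13.6], [0, 0, 20.4], [0, 0, 27.2], [0, 0, 34], [0, 0, 40.8], [0, 0, 47.6], [0, 0, 54.4], [0, 0, 61.2], [0, 0, 68], [0, 0, 74.8], [0, 0, 81.6], [0, 0, 88.4], [0, 0, 95.6], [0, 0, 95.6], [0, 0, 95.6], [0, 0, 95.6]]}}

```text
time: 15.62
ee_pos: [0.4539, -0.0981, 0.2484]
tool_rot: [-0.001, 0.705, 0.709, 0.0]
ft_force: [0.2, -0.5, -0.7]
width: 0.0348
gripper_force: 30.0
```

```bash
python3 - <<'E'
from ik import *
show();log();rel([.453,-.1325,.25],horiz(90)*R.from_euler("y",-3,degrees=True));rel([.453,-.1325,.25],down(90))
E
```

```text
t 15.62 p [ 0.4539 -0.0981  0.2484] x [-0.005  1.     0.001] z [-0.     0.001 -1.   ] q [ 0.57  0.36 -0.55  1.91  0.23  0.93 -0.08] F [ 0.2 -0.5 -0.7] w 0.0348 g 30.0
travel [-34.4  -1.1  -1.6] dr [-0.26 86.92  0.23] n 0.8265500979880295
travel [-34.4  -1.1  -1.6] dr [-0.02 -0.08  0.31] n 0.8265500979880295
```

Call:
{"name": "carry_out", "arguments": {"travel": [[-4, 0, 0], [-8, 0, 0], [-12, 0, 0], [-16, 0, 0], [-20, 0, 0], [-24, 0, 0], [-28, -1, 0], [-34, -1, 0], [-34, -1, 0], [-34, -1, 0]], "dr": [[0, 5.5, 0], [0, 11, 0], [0, 16.5, 0], [0, 22, 0], [0, 27.5, 0], [0, 33, 0], [0, 38.5, 0], [0, 44, 0], [0, 44, 0], [0, 44, 0]]}}

```text
time: 16.45
ee_pos: [0.4527, -0.1344, 0.2477]
tool_rot: [-0.265, 0.656, 0.655, 0.265]
ft_force: [-0.1, -0.7, -0.4]
width: 0.0347
gripper_force: 30.0
```

```bash
python3 - <<'E'
from ik import *
show();log();rel([.453,-.1325,.25],horiz(90)*R.from_euler("y",-2,degrees=True))
d=np.loadtxt("log.txt");DD=[(r[:7],r[7:10]) for r in d]
f=least_squares(lambda L:np.ravel([fk(q,S,L,C)[0]-p for q,p in DD])*1e3,[.2,.56,0,.38,0,.25,0]);print(np.round(f.x,3),f.cost)
o=rots(d[-1][:7],S);e=np.array([0,0,f.x[0]])+o[1].apply([f.x[2],0,f.x[1]]);print(e,e+o[3].apply([f.x[4],0,f.x[3]]))
E
```

```text
t 16.45 p [ 0.4527 -0.1344  0.2477] x [0.001 0.719 0.695] z [ 0.     0.695 -0.719] q [ 1.07  0.68 -0.77  1.75 -0.28  1.18  0.5 ] F [-0.1 -0.7 -0.4] w 0.0347 g 30.0
travel [ 3.   0.3 -0.3] dr [ 2.000e-02  4.396e+01 -4.000e-02] n 0.07172973689787777
[0.255 0.551 0.024 0.361 0.007 0.289 0.011] 40.956798211471494
[ 0.17449331 -0.32213106  0.66669956] [ 0.46389441 -0.3390259   0.45134243]
```

Call:
{"name": "carry_out", "arguments": {"travel": [[0, 0, 0], [0, 0, 0], [0, 0, 0], [0, 0, 0], [0, 0, 0], [0, 0, 0], [0, 0, 0], [0, 0, 0], [0, 0, 0], [0, 0, 0], [0, 0, 0]], "dr": [[0, 5.5, 0], [0, 11, 0], [0, 16.5, 0], [0, 22, 0], [0, 27.5, 0], [0, 33, 0], [0, 38.5, 0], [0, 44, 0], [0, 44, 0], [0, 44, 0], [0, 44, 0]]}}

```text
time: 17.37
ee_pos: [0.4531, -0.1327, 0.2505]
tool_rot: [-0.49, 0.508, 0.511, 0.49]
ft_force: [-0.6, -0.0, -2.0]
width: 0.0349
gripper_force: 30.0
```

```bash
python3 - <<'E'
from ik import *
show();log();c,r,s=pose();print("grasp pt",c+r.apply([0,0,-.010+.0]))
V=np.array(cams.camera_info("side")["T"])[:3,3]
p,P=cloud("side");a,n=cyl(P,np.array([.4522,-.1341]),.032,.008,.05,V)
g=np.array([.4527,-.125]);b,m=cyl(P,g,.018,.225,.28,V);b1,_=cyl(P,g,.018,.222,.24,V);b2,_=cyl(P,g,.018,.26,.278,V);print(a,n,b,m,b2-b1)
cv2.imwrite("pics/side4.png",cv2.resize(p[50:210,290:430],None,fx=3.75,fy=3.75))
p,P=cloud("top");cv2.imwrite("pics/top4.png",cv2.resize(p[190:310,350:470],None,fx=5,fy=5))
E
```

```text
t 17.37 p [ 0.4531 -0.1327  0.2505] x [-0.003  0.039  0.999] z [-0.002  0.999 -0.039] q [ 1.2   1.12 -0.89  1.68 -0.55  1.44  0.66] F [-0.6 -0.  -2. ] w 0.0349 g 30.0
grasp pt [ 0.45316537 -0.14272044  0.2509072 ]
[ 0.45226948 -0.13430046] 371 [ 0.45183069 -0.12378551] 382 [-0.00071338  0.0003924 ]
```

View pics/side4.png

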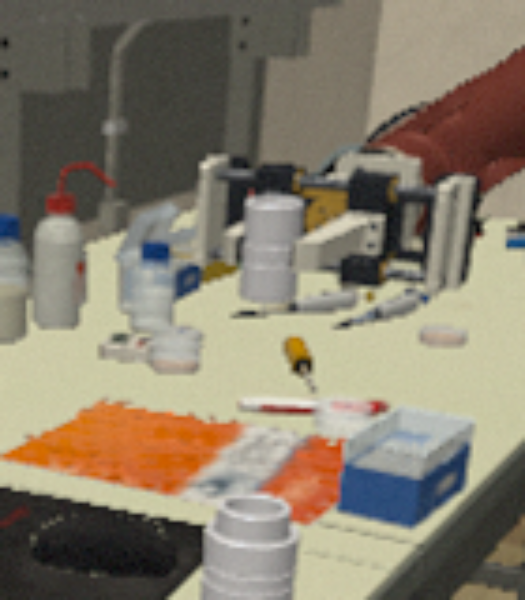

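View pics/top4.png

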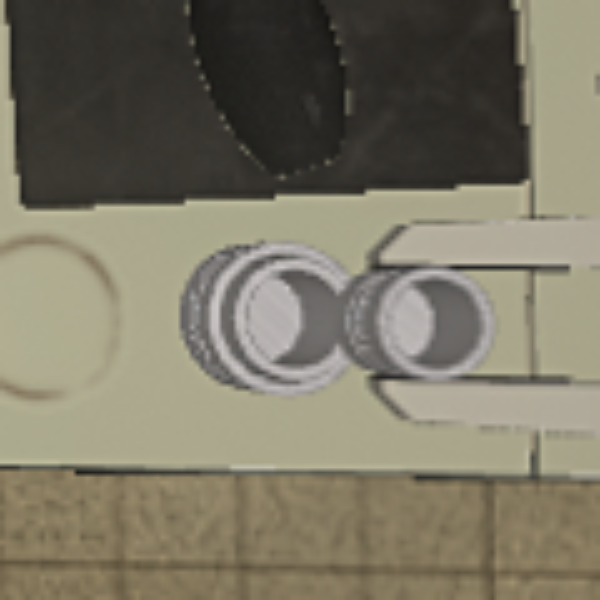

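The sleeve is upright with the bore visibly up: top crop (435,322) shows an open bore with shadowed depth, and the nest is at (280,318). I'll centre it over the nest and lower it.

Call:
{"name": "carry_out", "arguments": {"travel": [[-6, 0, -2], [-12, 0, -4], [-18, 0, -6], [-24, 0, -7.5], [-30, 0, -7.5], [-36, 0, -7.5], [-42, 0, -7.5], [-48, 0, -7.5], [-54, 0, -7.5], [-60, 0, -7.5], [-66, 0, -7.5], [-72, 0, -7.5], [-76, 0, -7.5], [-80, 0, -7.5], [-80, 0, -7.5], [-80, 0, -7.5], [-80, 0, -7.5], [-80, 0, -7.5], [-80, 0, -7.5], [-80, 0, -7.5]], "dr": [[0, 0, 0], [0, 1, 0], [0, 2, 0], [0, 2, 0], [0, 2, 0], [0, 2, 0], [0, 2, 0], [0, 2, 0], [0, 2, 0], [0, 2, 0], [0, 2, 0], [0, 2, 0], [0, 2, 0], [0, 2, 0], [0, 2, 0], [0, 2, 0], [0, 2, 0], [0, 2, 0], [0, 2, 0], [0, 2, 0]]}}

```text
time: 19.13
ee_pos: [0.4526, -0.1445, 0.1692]
tool_rot: [-0.5, 0.5, 0.5, 0.5]
ft_force: [1.1, -0.6, -0.9]
width: 0.0348
gripper_force: 30.0
```

Call:
{"name": "carry_out", "arguments": {"travel": [[0, 0, 0], [0, 0, 0], [0, 0, 0], [0, 0, 0], [0, 0, 0], [0, 0, 0], [0, 0, 0], [0, 0, 0], [0, 0, 0], [0, 0, 0]], "dr": [[0, 0, 0], [0, 0, 0], [0, 0, 0], [0, 0, 0], [0, 0, 0], [0, 0, 0], [0, 0, 0], [0, 0, 0], [0, 0, 0], [0, 0, 0]]}}

```text
time: 19.97
ee_pos: [0.4526, -0.1445, 0.169]
tool_rot: [-0.5, 0.5, 0.5, 0.5]
ft_force: [0.2, -0.4, -1.0]
width: 0.0347
gripper_force: 30.0
```

```bash
python3 - <<'E'
from ik import *
show();print(np.abs(bot.sense()["joint_vel"]).max())
V=np.array(cams.camera_info("side")["T"])[:3,3]
p,P=cloud("side");a,n=cyl(P,np.array([.4522,-.1341]),.032,.008,.05,V)
g=np.array([.4525,-.134]);b,m=cyl(P,g,.018,.145,.195,V);b1,_=cyl(P,g,.018,.143,.16,V);b2,_=cyl(P,g,.018,.18,.197,V);print(a,n,b,m,b2-b1)
q=P.reshape(-1,3);q=q[np.hypot(*(q[:,:2]-b).T)<.021];q=q[(q[:,2]>.1)];print(np.percentile(q[:,2],[1,99]))
cv2.imwrite("pics/side5.png",cv2.resize(p[90:210,290:430],None,fx=5,fy=5))
E
```

```text
t 19.97 p [ 0.4526 -0.1445  0.169 ] x [-0. -0.  1.] z [0.001 1.    0.   ] q [ 1.19  1.26 -0.83  1.64 -0.48  1.42  0.73] F [ 0.2 -0.4 -1. ] w 0.0347 g 30.0
0.002284576877782764
[ 0.45223291 -0.13417188] 370 [ 0.45216174 -0.13463979] 310 [-5.25440344e-05 -2.00779486e-04]
[0.14160889 0.2001709 ]
```

View pics/side5.png

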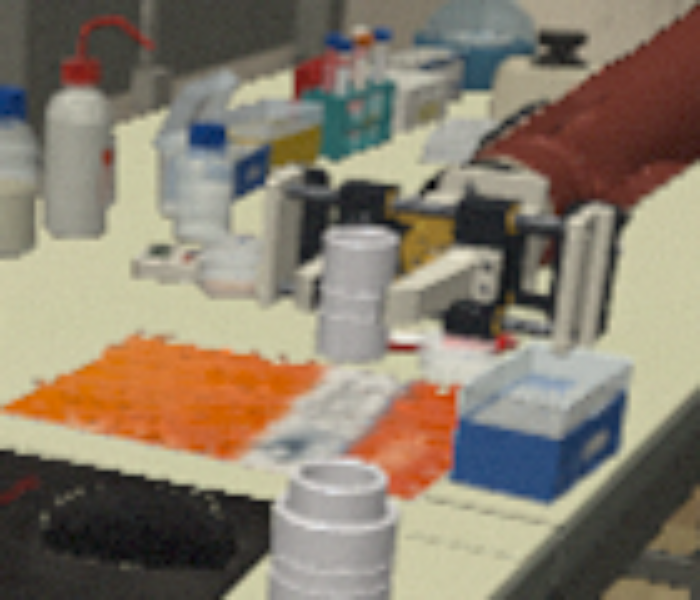

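The small sleeve (crop 357,290) stands upright and still. It is 0.5 mm off the nest axis and about 65 mm clear of the nest (335,470), so I'm handing in.

```bash
python3 -c "
from station import bot
print(bot.finish_job())"
```

```text
the job is handed in; nothing more can be done
None
```

I handed the job in with the medium sleeve home in the large one and let go. The small sleeve is held still and upright, bore up, about 0.5 mm off the nest's axis and about 65 mm clear above it; the hand-in gave no verdict.

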